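Line up the nesting dolls by height on the display board

ROBOT

A 6-joint arm with a two-finger parallel gripper is mounted at the origin on the work surface. World frame = base frame: x ahead of the robot, y to its left, z up, the work surface at z = 0. Lengths are in m, angles in rad, forces in N, time in s.
With the tool pointing down it reaches from about 0.25 to 0.8 m from the base axis. Payload 8.5 kg.
Tool frame: the origin (TCP) lies at the very end of the fingers, on their centre line; the grasp point (between the pads) lies 19 mm behind it (env.grasp_offset is the distance from the TCP to the grasp point, in m); z points along the fingers, y is the line along which they close (so a half turn about z gives the same grasp; the last joint's range is limited). The gripper opens to 85 mm and grips with 20 to 120 N. Pads are 22 mm wide; open, the fingers measure 114 mm over their backs; the gripper's body (76 mm by 85 mm) begins 54 mm behind the grasp point. The pads swing forward as they close: fully open they stand 13 mm farther back than shut.
Start: joints at [1.206, 0.238, -0.013, 1.319, 0, 1.571], TCP at [0.187, 0.49, 0.231] pointing down, gripper open.
Joint ranges: [-2.66, 2.66], [-1.03, 1.9], [-1.14, 1.46], [-1.82, 2.27], [-1.45, 1.34], [-3.14, 3.14]. Speed limits (rad/s): [2.22, 2.22, 2.79, 3.14, 3.14, 3.14].

INTERFACE

Orientations are given as [roll, pitch, yaw] about the fixed x, y, z axes, in that order (R = Rz(yaw) Ry(pitch) Rx(roll)).
In Python, from bench import env, capture, camera_model, order gives the robot as it stands. The module is installed in compiled form; this text tells all that it offers.
- The arm moves only by the shell command python3 -m jog 'ROWS'. ROWS is text: rows parted by semicolons, each of 7 numbers parted by spaces: the opening, from 0 (shut) to 1 (fully open), then the shift along the tool's x, y, z normalised to -1 to 1, where 1 is 0.3 m, then the turn, a rotation vector about the tool's x, y, z normalised to -1 to 1, where 1 is 5 degrees. In form: hand tx ty tz wx wy wz; .... A call has 1 to 12 rows; each row shifts and turns the commanded pose from where the row before left it, along the tool's axes as they then stand; what a row does not reach is not made up. A row lasts 1/12 s, in which the tool goes at most 41.7 mm and 7.16 degrees, less where a joint would pass 70% of its speed; a pose out of reach is approached as far as the arm can. A call with a number of a shift or a turn outside -1 to 1 is refused whole. A call with a gripper value outside its range is refused whole. The fingers move at their own pace and stop on an object; the grip force is fixed at half the most. Time passes only in rows, so rows that do not move let the fingers close. It gives the time, the measured TCP pose, the force, the opening and the grip force at its end, in the units of the state.
- env.get_obs(): the state, without advancing time (a new reading comes with each control period).
- capture(name): name is "scene" or "side" or "wrist"; returns (picture, depth): 400x640x3 uint8, blue, green, red; 400x640 float32, m along the optical axis (not along the pixel's ray), 0 where there is no reading.
- camera_model(name): a dict with "fov_y" (degrees; the focal length in pixels is half the picture's height over the tangent of half this angle, whatever the lens; pixels are square), "cx", "cy" (the principal point, pixels), "T" (4x4, takes a point from camera to world coordinates). Camera axes: x right, y down, z forward; pixel columns grow to the right and rows downward; lengths in m; the calibration is good to about 2 mm. A picture is of the moment at which its call begins: read the wrist's pose just before it. camera_model takes no time and is no camera call; for the wrist camera it gives the pose at the moment of the call.
- order.sign_off(): hands the job in; it is judged then, once.
The state is a dict: "time": time; "joints": joint angles; "dq": joint speeds; "tau": joint torques, N m; "tool_pos": TCP position; "tcp_rot": TCP orientation; "ft_force": force on the tool from outside, world axes, zero at the start; "torque": the same for the moment, N m; "width": finger opening in m; "grip_force": force on a finger pad.
Only numpy, scipy, OpenCV 4.12 (cv2) and the standard library are available. Lean on these libraries where they do the work, as an engineer would, in place of code of your own. Each camera call takes 0.05 s, during which the arm holds its last target. There are 200 camera calls.

TASK

Finish setting out the set of wooden nesting dolls on the white display board: the biggest doll already stands at one end, so stand the other four upright, each in the middle of its own felt square, so that the row steps down in height from the biggest doll to the smallest at the far end. Do not knock any doll over, and leave the biggest doll and the clay pot on the board where they are.

Things in the scene. Friction and masses are not known exactly. Their poses are not given: they have to be found in the camera images.
- doll_1: Plain limewood nesting doll with a seam line round its belly, the tallest of the four on the table: 100 mm tall; belly 50 mm in diameter and upright-sided from 28 to 50 mm above the foot (widest), neck 32 mm at 69 mm, round head 34 mm, flat foot 39 mm. About 50 g, rigid. Stands upright on the table among low clutter (up to 26 mm tall). Origin: centre of its foot's underside, z up its axis.
- doll_2: Plain limewood nesting doll with a seam line round its belly, second tallest of the four: 82 mm tall; belly 41 mm in diameter and upright-sided from 23 to 41 mm above the foot (widest), neck 26 mm at 57 mm, round head 28 mm, flat foot 32 mm. About 34 g, rigid. Stands upright on the table among low clutter (up to 26 mm tall). Origin: centre of its foot's underside, z up its axis.
- doll_3: Plain limewood nesting doll with a seam line round its belly, third tallest of the four: 66 mm tall; belly 33 mm in diameter and upright-sided from 18 to 33 mm above the foot (widest), neck 21 mm at 46 mm, round head 22 mm, flat foot 26 mm. About 22 g, rigid. Stands upright on the table among low clutter (up to 26 mm tall). Origin: centre of its foot's underside, z up its axis.
- doll_4: Plain limewood nesting doll with a seam line round its belly, smallest of all: 52 mm tall; belly 26 mm in diameter and upright-sided from 15 to 26 mm above the foot (widest), neck 17 mm at 36 mm, round head 18 mm, flat foot 20 mm. About 14 g, rigid. Stands upright on the table among low clutter (up to 26 mm tall). Origin: centre of its foot's underside, z up its axis.
- doll_biggest: The biggest doll of the set, 122 mm tall, belly 61 mm in diameter, about 80 g, loose. It already stands on the display board at one end of the row (either end), about 102 mm beyond the centre of the nearest felt square. Origin: centre of its foot's underside, z up. Stays where it is.
- felt_a: Dark grey felt square, 60 x 60 x 3 mm, fixed on the white display board (580 x 110 mm plank, top 32 mm above the table). Four alike lie in one row along the board, about 92 mm apart; which letter is where varies. Origin: centre of its underside, at the board's top, so a doll stands 3 mm above it; x across the board, y along the row (roughly), z up.
- felt_b: Dark grey felt square, 60 x 60 x 3 mm, fixed on the white display board (580 x 110 mm plank, top 32 mm above the table). Four alike lie in one row along the board, about 92 mm apart; which letter is where varies. Origin: centre of its underside, at the board's top, so a doll stands 3 mm above it; x across the board, y along the row (roughly), z up.
- felt_c: Dark grey felt square, 60 x 60 x 3 mm, fixed on the white display board (580 x 110 mm plank, top 32 mm above the table). Four alike lie in one row along the board, about 92 mm apart; which letter is where varies. Origin: centre of its underside, at the board's top, so a doll stands 3 mm above it; x across the board, y along the row (roughly), z up.
- felt_d: Dark grey felt square, 60 x 60 x 3 mm, fixed on the white display board (580 x 110 mm plank, top 32 mm above the table). Four alike lie in one row along the board, about 92 mm apart; which letter is where varies. Origin: centre of its underside, at the board's top, so a doll stands 3 mm above it; x across the board, y along the row (roughly), z up.
- clay_pot: Small open terracotta pot, 60 mm across the rim, 55 mm tall, about 140 g, loose, standing on the display board at the end away from the biggest doll, about 102 mm beyond the last felt square's centre. Origin: centre of its underside. Stays where it is.
There are look-alikes about, which are no part of the job. Leave any turquoise look-alike of the doll_2 alone. What is shaped like the clay_pot but green or purple is not meant.

How it is judged:
By the outcome, as a careful person would: the job done as asked, in the order asked, and still so for the second after the job is handed in, with the robot touching nothing.
It also fails if it takes over 122 s, if anything falls off the work surface, if the arm or the gripper's body presses on something with over 40 N, if the wrist force passes 120 N, or if a joint passes its speed limit or range.

## Working session

There is one attempt and no reset: what is moved stays moved. The work goes in short steps, Python scripts to look and compute and a shell command to move; the robot and the scene stay as the last step left them, time stands still between calls to the robot, and variables do not carry over. Pictures are saved under pics/ and viewed, at most 14 in all, crops included, and the job is handed in when it is done.

```bash
mkdir -p pics; cat > h.py <<'E'
import numpy as np, cv2
from bench import env, capture, camera_model, order
def snap(n,f):
    m=camera_model(n); p,d=capture(n); cv2.imwrite(f'pics/{f}.png',p); np.savez(f'pics/{f}.npz',p=p,d=d,**{k:m[k] for k in('fov_y','cx','cy','T')}); return p,d,m
def pts(d,m):
    f=200/np.tan(np.radians(m['fov_y'])/2); v,u=np.mgrid[:400,:640]
    c=np.stack([(u-m['cx'])/f*d,(v-m['cy'])/f*d,d,np.ones_like(d)],-1); w=(c@np.array(m['T']).T)[...,:3]; w[d<=0]=np.nan; return w
E
python3 - <<'E'
from h import *
o=env.get_obs(); print({k:np.round(v,3) for k,v in o.items()}, env.grasp_offset)
for n in('scene','side','wrist'):
    p,d,m=snap(n,n+'0'); print(n,m['fov_y'],np.round(m['T'],3).tolist(),(d>0).mean())
E
```

```text
{'time': np.float64(0.0), 'joints': array([ 1.206,  0.239, -0.014,  1.319,  0.   ,  1.571]), 'dq': array([ 0.002,  0.   , -0.001, -0.001,  0.   , -0.001]), 'tau': array([-0.0000e+00, -5.3878e+01,  3.4644e+01,  1.9000e-02,  0.0000e+00,
       -0.0000e+00]), 'tool_pos': array([0.187, 0.49 , 0.231]), 'tcp_rot': array([-3.14 , -0.   ,  2.777]), 'ft_force': array([-0.654, -0.109,  0.862]), 'torque': array([-0.039, -0.002, -0.047]), 'grip_force': np.float64(0.0), 'width': np.float64(0.085)} 0.0187
scene 42.49851098684564 [[-0.654, 0.444, -0.612, 1.272], [0.756, 0.402, -0.517, 0.686], [0.016, -0.801, -0.599, 0.791], [0.0, 0.0, 0.0, 1.0]] 0.985078125
side 42.516780209803905 [[0.85, -0.258, 0.459, -0.113], [-0.526, -0.383, 0.759, -1.047], [-0.02, -0.887, -0.461, 0.742], [0.0, 0.0, 0.0, 1.0]] 0.989671875
wrist 60.66010917561339 [[0.356, 0.885, 0.3, 0.109], [0.934, -0.337, -0.116, 0.52], [-0.001, 0.322, -0.947, 0.374], [0.0, 0.0, 0.0, 1.0]] 0.99579296875
```

View pics/scene0.png

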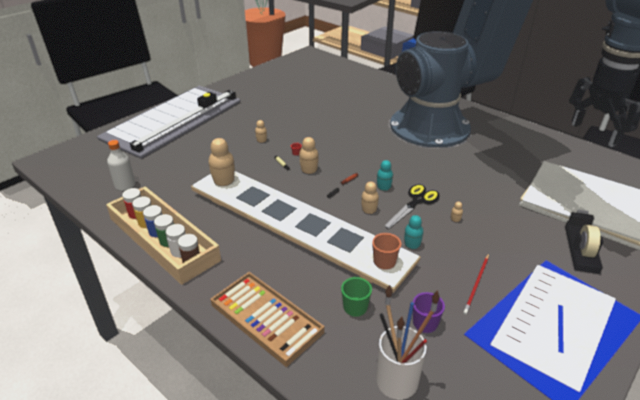

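View pics/side0.png

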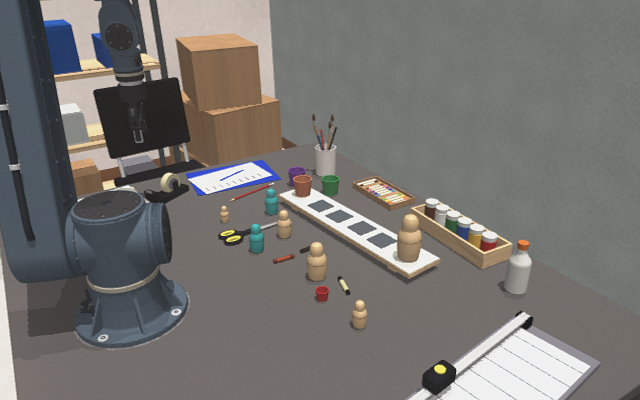

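Scene view: dolls at (261,131), (309,156), (371,197), (458,211); biggest at (221,162); felts at (253,196), (284,211), (314,227), (346,239); pot at (386,250). In the side view the dolls are at (360,315), (317,262), (285,225), (224,214), and the biggest at (409,240).

```bash
cat > loc.py <<'E'
from h import *
S={'scene':dict(d=[(261,131),(309,156),(371,197),(458,211),(221,162)],f=[(253,196),(284,211),(314,227),(346,239)]),
   'side':dict(d=[(360,315),(317,262),(285,225),(224,214),(409,240)],f=[(382,240),(360,227),(337,215),(317,205)])}
from scipy.optimize import least_squares
C=[[] for _ in range(5)]
for n in S:
    z=np.load(f'pics/{n}0.npz'); p=z['p']; m={k:z[k] for k in('fov_y','cx','cy','T')}; W=pts(z['d'],m)
    hsv=cv2.cvtColor(p,cv2.COLOR_BGR2HSV)
    wood=cv2.inRange(hsv,(7,55,60),(22,190,255))
    _,lab,st,_=cv2.connectedComponentsWithStats(wood)
    for i,(u,v) in enumerate(S[n]['d']):
        l=lab[v-4:v+5,u-4:u+5]; l=l[l>0]; 
        if not len(l): print('no',n,i); continue
        k=np.bincount(l).argmax(); M=cv2.erode((lab==k).astype('u1'),np.ones((3,3)) if st[k,4]>300 else np.ones((1,1)))>0
        P=W[M]; P=P[np.isfinite(P).all(1)]; P=P[np.linalg.norm(P[:,:2]-np.median(P[:,:2],0),axis=1)<.05]
        print(n,i,st[k].tolist(),'z',np.round(np.percentile(P[:,2],[1,99]),3),'med',np.round(np.median(P,0),3)); C[i].append(P)
    f=200/np.tan(np.radians(m['fov_y'])/2)
    dark=cv2.inRange(p,(0,0,0),(115,115,115))
    for u,v in S[n]['f']:
        _,L,_,_=cv2.connectedComponentsWithStats(cv2.inRange(p[v-22:v+23,u-30:u+31],(0,0,0),(120,120,120)))
        M=L==L[22,30]; c=max(cv2.findContours(M.astype('u1'),0,2)[0],key=cv2.contourArea)
        q=cv2.boxPoints(cv2.minAreaRect(c)); mm=cv2.moments(c); cc=np.array([mm['m10']/mm['m00']+u-30,mm['m01']/mm['m00']+v-22])
        r=m['T'][:3,:3]@np.array([(cc[0]-m['cx'])/f,(cc[1]-m['cy'])/f,1]); o=m['T'][:3,3]
        print(n,'felt',cc.round(1),M.sum(),np.round((o+r*(.035-o[2])/r[2])[:2],4),'depth',np.round(np.nanmedian(W[v-22:v+23,u-30:u+31][M],0),4))
# axis from belly slice by circle fit
for i,ps in enumerate(C):
    P=np.vstack(ps); z0=.032 if i==4 else 0; h=np.percentile(P[:,2],99.5)-z0
    Q=P[(P[:,2]-z0>.28*h)&(P[:,2]-z0<.5*h)][:,:2]
    s=least_squares(lambda a:np.hypot(*(Q-a[:2]).T)-a[2],[*Q.mean(0),.02],loss='soft_l1',f_scale=.001)
    print(i,'h',round(h,4),'axis',s.x.round(4),len(Q))
E
python3 loc.py
```

```text
scene 0 [255, 120, 12, 23, 213] z [0.002 0.065] med [ 0.417 -0.316  0.035]
scene 1 [299, 137, 19, 37, 562] z [0.008 0.097] med [ 0.441 -0.103  0.055]
scene 2 [361, 181, 18, 33, 444] z [0.008 0.08 ] med [0.468 0.123 0.045]
scene 3 [451, 201, 12, 21, 194] z [-0.001  0.051] med [0.353 0.295 0.028]
scene 4 [208, 138, 27, 48, 949] z [0.043 0.151] med [ 0.657 -0.19   0.1  ]
scene felt [252.6 196.1] 314 [ 0.6396 -0.103 ] depth [ 0.6387 -0.1036  0.0342]
scene felt [278.7 209.8] 348 [ 0.6345 -0.018 ] depth [ 0.6333 -0.0185  0.0345]
scene felt [312.6 224.4] 389 [0.6204 0.077 ] depth [0.6202 0.0768 0.0345]
scene felt [345.1 239.7] 434 [0.6107 0.165 ] depth [0.6106 0.165  0.0348]
side 0 [352, 300, 16, 29, 353] z [0.007 0.063] med [ 0.401 -0.336  0.035]
side 1 [307, 242, 20, 39, 630] z [0.008 0.095] med [ 0.418 -0.133  0.052]
side 2 [277, 210, 15, 29, 328] z [0.007 0.078] med [0.449 0.099 0.042]
side 3 [220, 206, 9, 17, 120] z [0.001 0.051] med [0.343 0.284 0.027]
side 4 [397, 204, 116, 65, 2958] z [0.004 0.052] med [ 0.802 -0.239  0.028]
side felt [381.9 240.4] 268 [ 0.6358 -0.1108] depth [ 0.632  -0.1119  0.0348]
side felt [361.1 227.6] 204 [ 0.6304 -0.0227] depth [ 0.6313 -0.0223  0.0346]
side felt [338.4 215.8] 177 [0.6168 0.0724] depth [0.6169 0.073  0.0347]
side felt [320.1 205.5] 157 [0.6073 0.1601] depth [0.6073 0.1614 0.0344]
0 h 0.0646 axis [ 0.408  -0.3249  0.0166] 119
1 h 0.0974 axis [ 0.4273 -0.1154  0.0249] 240
2 h 0.0802 axis [0.4553 0.1143 0.0202] 147
3 h 0.0516 axis [0.3458 0.2923 0.0129] 71
4 h 0.1198 axis [ 0.6434 -0.2068  0.0292] 189
```

```bash
python3 -m jog '1 0 0 -.03 0 0 1;1 0 0 -.03 0 0 1;1 0 0 -.03 0 0 1;1 0 0 -.03 0 0 1;1 0 0 -.03 0 0 1;1 0 0 -.03 0 0 1;1 0 0 -.03 0 0 1;1 0 0 -.03 0 0 1;1 0 0 -.03 0 0 1;1 0 0 -.03 0 0 1;1 0 0 -.03 0 0 1;1 0 0 0 0 0 1' && python3 -m jog '1 0 0 0 0 0 .91;1 0 0 0 0 0 .91;1 -.1 .07 0 0 0 0;1 -.1 .07 0 0 0 0;1 -.1 .07 0 0 0 0;1 -.1 .07 0 0 0 0;1 -.1 .07 0 0 0 0;1 -.1 .07 0 0 0 0;1 -.1 .07 0 0 0 0;1 -.1 .07 0 0 0 0;1 -.1 .07 0 0 0 0;1 -.1 .07 0 0 0 0' && python3 -m jog '1 -.1 .07 0 0 0 0;1 -.1 .07 0 0 0 0;1 -.1 .07 0 0 0 0;1 -.1 .07 0 0 0 0;1 -.1 .07 0 0 0 0;1 0 0 0 0 0 0;1 0 0 0 0 0 0'
cat > /dev/null; python3 - <<'E'
from h import *
p,d,m=snap('wrist','w1'); print(np.round(env.get_obs()['tool_pos'],4),np.round(m['T'][:3,3],3))
E
```

```text
time: 1.15
tool_pos: [0.1874, 0.4908, 0.3317]
tcp_rot: [3.141, -0.001, 1.725]
ft_force: [0.4, -0.3, 0.5]
width: 0.0853
grip_force: 0.0
time: 2.15
tool_pos: [0.3978, 0.1887, 0.3303]
tcp_rot: [3.142, 0.0, 1.571]
ft_force: [0.9, 1.5, 0.6]
width: 0.0857
grip_force: 0.0
time: 2.73
tool_pos: [0.5028, 0.0388, 0.3295]
tcp_rot: [-3.14, 0.0, 1.567]
ft_force: [-0.6, 1.4, 0.2]
width: 0.0856
grip_force: 0.0
[0.5022 0.0399 0.3298] [0.503 0.122 0.473]
```

View pics/w1.png

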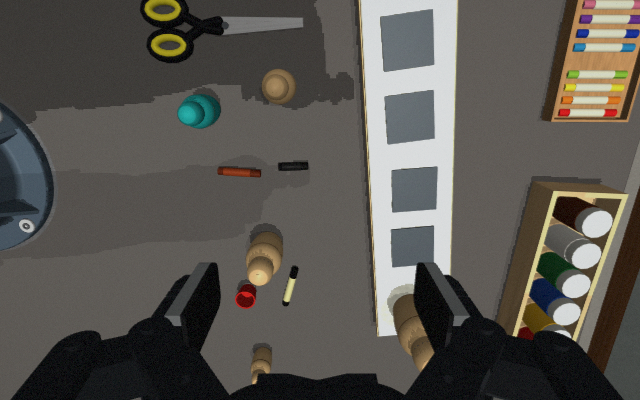

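The wrist view shows felts at (407,40), (410,116), (415,189), (412,246). Doll_2 is at (279,86) with the turquoise doll at (199,111); doll_1 is at (264,258) with the red cap at (246,295) and a crayon at (290,286); doll_3 is at (261,362).

```bash
python3 - <<'E'
from h import *
z=np.load('pics/w1.npz'); p=z['p']; m={k:z[k] for k in('fov_y','cx','cy','T')}; W=pts(z['d'],m); f=200/np.tan(np.radians(m['fov_y'])/2)
B=cv2.inRange(p,(0,0,0),(140,140,140))
for u,v in[(407,40),(410,116),(415,189),(412,246)]:
    _,L,_,_=cv2.connectedComponentsWithStats(B[max(v-45,0):v+45,u-38:u+36],connectivity=4); oy=max(v-45,0)
    M=L==L[v-oy,38]; c=max(cv2.findContours(M.astype('u1'),0,2)[0],key=cv2.contourArea)
    c=c[:,0]+[u-38,oy]; r=np.c_[(c[:,0]-m['cx'])/f,(c[:,1]-m['cy'])/f,np.ones(len(c))]@m['T'][:3,:3].T; o=m['T'][:3,3]
    g=(o+r*((.035-o[2])/r[:,2])[:,None])[:,:2]; (a,s,th)=cv2.minAreaRect((g*1000).astype('f4'))
    print('felt',np.round(a,1),np.round(s,1),round(th,1),'z',np.round(np.nanmedian(W[max(v-10,0):v+10,u-10:u+10,2]),4))
# clutter in finger footprints for closing along angle a (world)
P=np.vstack([W.reshape(-1,3)]+[pts(q['d'],q).reshape(-1,3) for q in (np.load('pics/scene0.npz'),np.load('pics/side0.npz'))]); P=P[np.isfinite(P).all(1)]
for n,c,R in(('d1',(.4273,-.1154),25),('d2',(.4553,.1143),20.5),('d3',(.408,-.3249),16.5),('d4',(.3458,.2923),13)):
    for a in range(-80,100,20):
        t=np.radians(a); D=P[:,:2]-c; s=D@[np.cos(t),np.sin(t)]; w=D@[-np.sin(t),np.cos(t)]
        k=(abs(s)<.062)&(abs(s)>R/1000+.008)&(abs(w)<.016)&(P[:,2]<.1); print(n,a,'%.0f'%(1000*np.percentile(P[k,2],98)),end='; ')
    print()
E
```

```text
felt [607.7 163.9] [60.4 60.1] 7.5 z 0.0353
felt [618.   76.2] [60.6 60.2] 7.0 z 0.0353
felt [631.5 -18.8] [60.2 60.5] 5.3 z 0.0353
felt [ 649.1 -126.8] [ 79.8 109.7] 6.9 z 0.0353
d1 -80 2; d1 -60 11; d1 -40 11; d1 -20 2; d1 0 2; d1 20 2; d1 40 2; d1 60 2; d1 80 2; 
d2 -80 2; d2 -60 2; d2 -40 2; d2 -20 2; d2 0 2; d2 20 2; d2 40 2; d2 60 2; d2 80 2; 
d3 -80 2; d3 -60 2; d3 -40 2; d3 -20 2; d3 0 2; d3 20 2; d3 40 2; d3 60 2; d3 80 2; 
d4 -80 3; d4 -60 3; d4 -40 3; d4 -20 3; d4 0 3; d4 20 3; d4 40 3; d4 60 3; d4 80 3;
```

```bash
python3 -m jog '1 -.0855 -.042 0 0 0 0;1 -.0855 -.042 0 0 0 0;1 -.0855 -.042 0 0 0 0;1 -.0855 -.042 0 0 0 0;1 -.0855 -.042 0 0 0 0;1 -.0855 -.042 0 0 0 0;1 0 0 .1 0 0 0;1 0 0 .1 0 0 0;1 0 0 .1 0 0 0;1 0 0 .1 0 0 0;1 0 0 .1 0 0 0;1 0 0 .08 0 0 0' && python3 -m jog '1 0 0 0 0 0 0;1 0 0 0 0 0 0;1 0 0 0 0 0 0'
python3 - <<'E'
from h import *
p,d,m=snap('wrist','w2')
E
```

```text
time: 3.78
tool_pos: [0.4256, -0.112, 0.1547]
tcp_rot: [-3.141, -0.0, 1.573]
ft_force: [0.5, 0.6, 0.8]
width: 0.0851
grip_force: 0.0
time: 4.03
tool_pos: [0.4273, -0.113, 0.1578]
tcp_rot: [3.14, 0.0, 1.572]
ft_force: [-0.7, 0.5, 0.3]
width: 0.0855
grip_force: 0.0
```

View pics/w2.png

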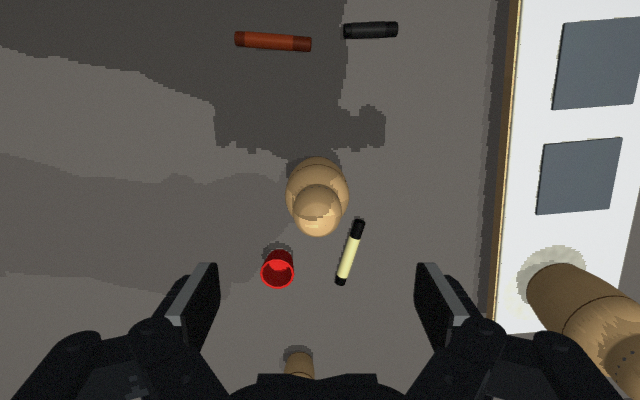

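The wrist view shows doll_1 at (317,200), centred between the fingers. The red cap (277,268) and crayon (350,255) are clear of the finger paths, and F1 is at (578,175).

```bash
python3 - <<'E'
from h import *
from scipy.optimize import least_squares
z=np.load('pics/w2.npz'); p=z['p']; m={k:z[k] for k in('fov_y','cx','cy','T')}; W=pts(z['d'],m); f=200/np.tan(np.radians(m['fov_y'])/2)
B=cv2.inRange(p[120:225,525:632],(0,0,0),(140,140,140)); n,L,_,_=cv2.connectedComponentsWithStats(B,connectivity=4); M=L==L[55,53]
c=max(cv2.findContours(M.astype('u1'),0,2)[0],key=cv2.contourArea)[:,0]+[525,120]
r=np.c_[(c[:,0]-m['cx'])/f,(c[:,1]-m['cy'])/f,np.ones(len(c))]@m['T'][:3,:3].T; o=m['T'][:3,3]
print('F1',cv2.minAreaRect(((o+r*((.035-o[2])/r[:,2])[:,None])[:,:2]*1000).astype('f4')))
P=W[150:240,280:355].reshape(-1,3); print('top',np.nanpercentile(P[:,2],99.5))
Q=P[(P[:,2]>.03)&(P[:,2]<.05)][:,:2]
print(least_squares(lambda a:np.hypot(*(Q-a[:2]).T)-.025,Q.mean(0)-[0,.02]).x,len(Q))
E
python3 -m jog '1 0 0 .053 0 0 0;1 0 0 .053 0 0 0;1 0 0 .053 0 0 0;1 0 0 .053 0 0 0;1 0 0 .053 0 0 0;1 0 0 .053 0 0 0;1 0 0 .053 0 0 0;1 0 0 .053 0 0 0;1 0 0 0 0 0 0;1 0 0 0 0 0 0'
```

```text
F1 ((636.4763793945312, -104.48881530761719), (61.519771575927734, 60.27914810180664), 5.529919147491455)
top 0.10047914288670073
[ 0.42663398 -0.11601528] 315
time: 4.92
tool_pos: [0.4272, -0.1136, 0.03]
tcp_rot: [3.141, 0.0, 1.571]
ft_force: [0.3, -1.0, 0.4]
width: 0.0855
grip_force: 0.0
```

```bash
python3 -m jog '.9 -.005 0 0 0 0 0;.8 0 0 0 0 0 0;.7 0 0 0 0 0 0;.65 0 0 0 0 0 0;.6 0 0 0 0 0 0;.55 0 0 0 0 0 0;.5 0 0 0 0 0 0;.4 0 0 0 0 0 0;.3 0 0 0 0 0 0;.3 0 0 0 0 0 0;.3 0 0 0 0 0 0'
```

```text
time: 5.83
tool_pos: [0.427, -0.1151, 0.0299]
tcp_rot: [3.141, 0.0, 1.571]
ft_force: [-1.5, 0.7, 10.9]
width: 0.0478
grip_force: 59.8
```

```bash
python3 -m jog '.3 0 0 -.01 0 0 0;.3 0 0 -.02 0 0 0;.3 0 0 -.04 0 0 0;.3 0 0 -.05 0 0 0;.3 0 0 -.05 0 0 0;.3 0 0 -.05 0 0 0;.3 0 0 -.05 0 0 0;.3 0 0 -.05 0 0 0;.3 0 0 -.05 0 0 0;.3 0 0 -.03 0 0 0;.3 0 0 -.02 0 0 0;.3 0 0 0 0 0 0'
python3 - <<'E'
from h import *
p,d,m=snap('wrist','w3'); q,_,_=snap('side','s3'); cv2.imwrite('pics/c3.png',np.hstack([p[:,100:540],cv2.resize(q[120:320,200:440],None,fx=1.5,fy=1.5,dst=None)[:400].copy() if 0 else cv2.resize(q[120:320,200:380],(360,400))]))
E
```

```text
time: 6.83
tool_pos: [0.4272, -0.1151, 0.1561]
tcp_rot: [3.14, 0.001, 1.571]
ft_force: [0.1, -0.2, -0.6]
width: 0.0479
grip_force: 61.8
```

View pics/c3.png

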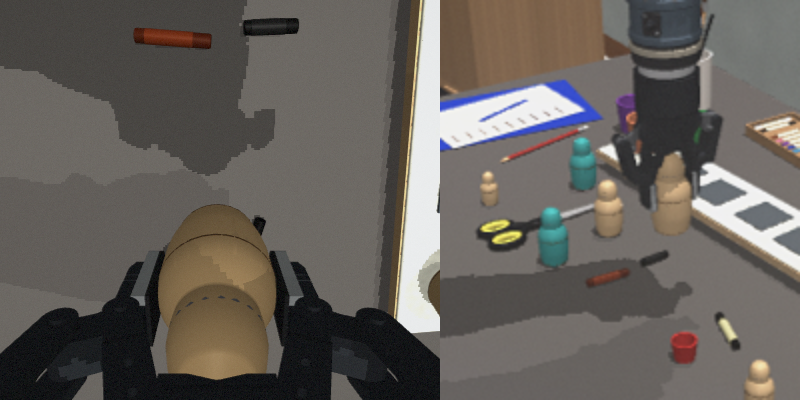

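Doll_1 is held upright. Next I carry it to F1.

```bash
python3 -m jog '.3 0 .04 0 0 0 0;.3 .004 .08 0 0 0 0;.3 .005 .085 0 0 0 0;.3 .005 .085 0 0 0 0;.3 .005 .085 0 0 0 0;.3 .005 .085 0 0 0 0;.3 .005 .085 0 0 0 0;.3 .005 .08 0 0 0 0;.3 0 .05 0 0 0 0;.3 0 .023 0 0 0 0;.3 0 0 0 0 0 0;.3 0 0 0 0 0 0' && python3 -m jog '.3 0 0 .04 0 0 0;.3 0 0 .06 0 0 0;.3 0 0 .06 0 0 0;.3 0 0 .05 0 0 0;.3 0 0 .03 0 0 0;.3 0 0 .02 0 0 0;.3 0 0 .01 0 0 0;.3 0 0 .01 0 0 0;.3 0 0 0 0 0 0;.3 0 0 0 0 0 0'
```

```text
time: 7.93
tool_pos: [0.6355, -0.1047, 0.1541]
tcp_rot: [-3.14, -0.0, 1.571]
ft_force: [-0.2, -0.4, -0.1]
width: 0.048
grip_force: 61.9
time: 8.77
tool_pos: [0.6364, -0.1049, 0.0717]
tcp_rot: [3.141, 0.0, 1.571]
ft_force: [-0.3, -0.9, 0.7]
width: 0.0479
grip_force: 61.9
```

```bash
python3 -m jog '.3 0 0 .006 0 0 0;.3 0 0 .006 0 0 0;.3 0 0 .004 0 0 0;.3 0 0 0 0 0 0;.3 0 0 0 0 0 0'
```

```text
time: 9.18
tool_pos: [0.636, -0.1048, 0.0663]
tcp_rot: [-3.141, 0.0, 1.571]
ft_force: [0.1, 0.7, 0.3]
width: 0.0479
grip_force: 61.9
```

```bash
python3 -m jog '.3 0 0 .004 0 0 0;.3 0 0 0 0 0 0;.3 0 0 0 0 0 0'
```

```text
time: 9.43
tool_pos: [0.6361, -0.1048, 0.0651]
tcp_rot: [-3.142, 0.0, 1.571]
ft_force: [0.6, -0.4, -0.9]
width: 0.048
grip_force: 62.0
```

```bash
python3 -m jog '.3 0 0 .004 0 0 0;.3 0 0 0 0 0 0;.3 0 0 0 0 0 0'
```

```text
time: 9.68
tool_pos: [0.6361, -0.1048, 0.065]
tcp_rot: [3.141, 0.0, 1.571]
ft_force: [-2.4, 0.6, 8.7]
width: 0.0482
grip_force: 62.9
```

```bash
python3 -m jog '.6 0 0 0 0 0 0;.7 0 0 0 0 0 0;.8 0 0 0 0 0 0;.9 0 0 0 0 0 0;1 0 0 0 0 0 0;1 0 0 0 0 0 0;1 0 0 -.02 0 0 0;1 0 0 -.05 0 0 0;1 0 0 -.08 0 0 0;1 0 0 -.1 0 0 0;1 0 0 -.1 0 0 0;1 0 0 -.1 0 0 0' && python3 -m jog '1 .08 -.065 0 0 0 0;1 .08 -.065 0 0 0 0;1 .08 -.065 0 0 0 0;1 .08 -.065 0 0 0 0;1 .08 -.065 0 0 0 0;1 .08 -.065 0 0 0 0;1 .08 -.065 0 0 0 0;1 .08 -.065 0 0 0 0;1 .08 -.065 0 0 0 0;1 .015 -.02 0 0 0 0;1 0 0 .1 0 0 0;1 0 0 0 0 0 0'
python3 - <<'E'
from h import *
from scipy.optimize import least_squares
p,d,m=snap('wrist','w4'); W=pts(d,m); P=W[150:250,270:370].reshape(-1,3); print('top',np.nanpercentile(P[:,2],99.5),env.get_obs()['tool_pos'])
Q=P[(P[:,2]>.023)&(P[:,2]<.041)][:,:2]
print(least_squares(lambda a:np.hypot(*(Q-a[:2]).T)-.0205,Q.mean(0)-[0,.02]).x,len(Q))
q,_,_=snap('scene','s4'); cv2.imwrite('pics/c4.png',np.hstack([p[:,100:540],cv2.resize(q[120:280,180:324],(360,400))]))
E
```

```text
time: 10.68
tool_pos: [0.6358, -0.1048, 0.2007]
tcp_rot: [-3.142, 0.0, 1.571]
ft_force: [1.0, -0.7, -0.1]
width: 0.0851
grip_force: 0.0
time: 11.68
tool_pos: [0.4526, 0.1157, 0.1664]
tcp_rot: [-3.138, 0.001, 1.572]
ft_force: [-0.9, -0.7, 0.3]
width: 0.0856
grip_force: 0.0
top 0.08218731037496821 [0.45316091 0.11542967 0.16790939]
[0.4556473  0.11337949] 208
```

View pics/c4.png

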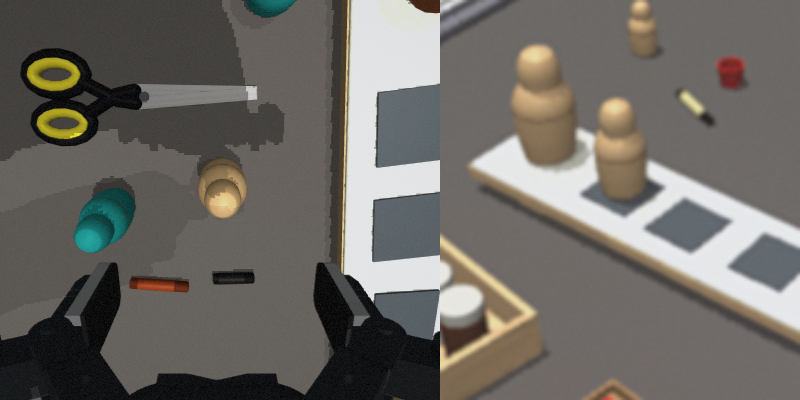

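Doll_1 stands on F1. The turquoise doll (105,215) lies left of doll_2 (222,188), so I check its clearance before going down.

```bash
python3 - <<'E'
from h import *
z=np.load('pics/w4.npz'); m={k:z[k] for k in('fov_y','cx','cy','T')}; W=pts(z['d'],m); h=cv2.cvtColor(z['p'],cv2.COLOR_BGR2HSV)
M=cv2.inRange(h,(80,90,50),(100,255,255))>0; M[:150]=0; P=W[M]; P=P[(P[:,2]>.01)&(P[:,2]<.09)]; print(np.nanpercentile(P,[2,50,98],axis=0))
E
python3 -m jog '.75 -.004 .006 0 0 0 0;.75 0 0 0 0 0 0;.75 0 0 0 0 0 0;.75 0 0 0 0 0 0'
```

```text
[[0.3435209  0.07467195 0.01605435]
 [0.3622457  0.09335521 0.05499495]
 [0.37518986 0.10470357 0.08211887]]
time: 12.12
tool_pos: [0.4569, 0.1142, 0.1694]
tcp_rot: [3.141, -0.0, 1.57]
ft_force: [-0.7, -0.5, -0.4]
width: 0.0641
grip_force: 0.0
```

```bash
python3 -m jog '.75 0 0 .08 0 0 0;.75 0 0 .08 0 0 0;.75 0 0 .08 0 0 0;.75 0 0 .07 0 0 0;.75 0 0 .06 0 0 0;.75 0 0 .06 0 0 0;.75 0 0 .05 0 0 0;.75 0 0 .03 0 0 0;.75 0 0 0 0 0 0;.75 0 0 0 0 0 0' && python3 -m jog '.6 0 0 0 0 0 0;.5 0 0 0 0 0 0;.4 0 0 0 0 0 0;.3 0 0 0 0 0 0;.2 0 0 0 0 0 0;.2 0 0 0 0 0 0;.2 0 0 0 0 0 0;.2 0 0 0 0 0 0'
```

```text
time: 12.95
tool_pos: [0.4564, 0.1144, 0.0161]
tcp_rot: [-3.141, 0.0, 1.571]
ft_force: [-0.4, 0.0, 0.4]
width: 0.0638
grip_force: 0.0
time: 13.62
tool_pos: [0.4572, 0.1147, 0.0172]
tcp_rot: [3.139, -0.0, 1.571]
ft_force: [-0.7, -0.8, 7.3]
width: 0.0395
grip_force: 59.8
```

```bash
python3 -m jog '.2 0 0 -.01 0 0 0;.2 0 0 -.03 0 0 0;.2 0 0 -.05 0 0 0;.2 0 0 -.06 0 0 0;.2 0 0 -.06 0 0 0;.2 0 0 -.06 0 0 0;.2 0 0 -.06 0 0 0;.2 0 0 -.04 0 0 0;.2 0 0 -.02 0 0 0;.2 0 0 0 0 0 0' && python3 -m jog '.2 -.03 .04 0 0 0 0;.2 -.05 .07 0 0 0 0;.2 -.06 .08 0 0 0 0;.2 -.06 .08 0 0 0 0;.2 -.06 .08 0 0 0 0;.2 -.06 .08 0 0 0 0;.2 -.055 .07 0 0 0 0;.2 -.04 .05 0 0 0 0;.2 -.03 .033 0 0 0 0;.2 0 0 0 0 0 0;.2 0 0 0 0 0 0'
```

```text
time: 14.45
tool_pos: [0.4572, 0.1147, 0.1347]
tcp_rot: [3.139, -0.001, 1.571]
ft_force: [-0.2, -0.1, -0.3]
width: 0.0394
grip_force: 60.3
time: 15.37
tool_pos: [0.6311, -0.02, 0.1313]
tcp_rot: [-3.139, -0.0, 1.57]
ft_force: [-0.4, -0.5, 0.2]
width: 0.0389
grip_force: 60.4
```

```bash
python3 -m jog '.2 .005 0 .03 0 0 0;.2 0 0 .05 0 0 0;.2 0 0 .05 0 0 0;.2 0 0 .05 0 0 0;.2 0 0 .04 0 0 0;.2 0 0 .02 0 0 0;.2 0 0 .01 0 0 0;.2 0 0 0 0 0 0;.2 0 0 0 0 0 0;.2 0 0 0 0 0 0'
```

```text
time: 16.2
tool_pos: [0.6317, -0.0174, 0.0587]
tcp_rot: [3.14, 0.0, 1.571]
ft_force: [0.1, -0.1, -0.5]
width: 0.0391
grip_force: 60.4
```

```bash
python3 -m jog '.2 0 0 .004 0 0 0;.2 0 0 .004 0 0 0;.2 0 0 0 0 0 0;.2 0 0 0 0 0 0'
```

```text
time: 16.53
tool_pos: [0.6313, -0.0176, 0.0556]
tcp_rot: [3.142, 0.0, 1.571]
ft_force: [-0.1, -0.1, -0.4]
width: 0.0392
grip_force: 60.4
```

```bash
python3 -m jog '.2 0 0 .007 0 0 0;.2 0 0 .003 0 0 0;.2 0 0 0 0 0 0;.2 0 0 0 0 0 0'
```

```text
time: 16.87
tool_pos: [0.6312, -0.0175, 0.0524]
tcp_rot: [-3.141, 0.0, 1.571]
ft_force: [-0.3, -0.7, -1.0]
width: 0.0391
grip_force: 60.4
```

```bash
python3 -m jog '.2 0 0 .004 0 0 0;.2 0 0 0 0 0 0;.2 0 0 0 0 0 0'
```

```text
time: 17.12
tool_pos: [0.6313, -0.0175, 0.0523]
tcp_rot: [3.141, 0.0, 1.571]
ft_force: [-3.0, -0.4, 7.9]
width: 0.0391
grip_force: 61.3
```

```bash
python3 -m jog '.5 0 0 0 0 0 0;.6 0 0 0 0 0 0;.7 0 0 0 0 0 0;.75 0 0 0 0 0 0;.75 0 0 0 0 0 0;.75 0 0 -.02 0 0 0;.75 0 0 -.05 0 0 0;.75 0 0 -.08 0 0 0;.75 0 0 -.1 0 0 0;.75 0 0 -.1 0 0 0;.75 0 0 -.1 0 0 0;.75 0 0 -.04 0 0 0' && python3 -m jog '.75 -.1 -.07 0 0 0 0;.75 -.1 -.075 0 0 0 0;.75 -.1 -.075 0 0 0 0;.75 -.1 -.075 0 0 0 0;.75 -.1 -.075 0 0 0 0;.75 -.1 -.075 0 0 0 0;.75 -.1 -.075 0 0 0 0;.75 -.1 -.075 0 0 0 0;.75 -.1 -.075 0 0 0 0;.75 -.1 -.075 0 0 0 0;.75 -.02 0 .05 0 0 0;.75 0 0 0 0 0 0'
python3 - <<'E'
from h import *
from scipy.optimize import least_squares
p,d,m=snap('wrist','w5'); W=pts(d,m); P=W[130:270,260:380].reshape(-1,3); print('top',np.nanpercentile(P[:,2],99.5),env.get_obs()['tool_pos'])
Q=P[(P[:,2]>.018)&(P[:,2]<.033)][:,:2]
print(least_squares(lambda a:np.hypot(*(Q-a[:2]).T)-.0165,Q.mean(0)-[0,.02]).x,len(Q))
q,_,_=snap('scene','s5'); cv2.imwrite('pics/c5.png',np.hstack([p[:,100:540],cv2.resize(q[120:280,180:324],(360,400))]))
E
```

```text
time: 18.12
tool_pos: [0.6326, -0.0175, 0.2032]
tcp_rot: [3.136, 0.0, 1.571]
ft_force: [0.4, 0.3, 0.9]
width: 0.0646
grip_force: 0.0
time: 19.12
tool_pos: [0.406, -0.325, 0.1822]
tcp_rot: [-3.14, -0.001, 1.567]
ft_force: [-0.3, 0.7, -1.2]
width: 0.0638
grip_force: 0.0
top 0.06536268894438689 [ 0.40669781 -0.32382768  0.18286611]
[ 0.40779226 -0.32590333] 112
```

View pics/c5.png

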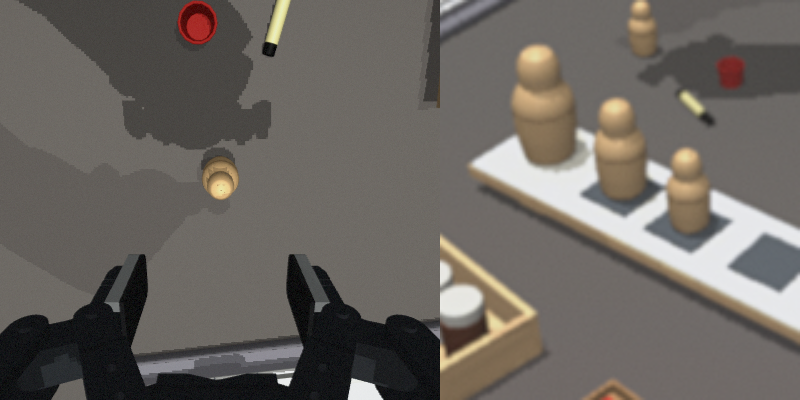

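Doll_2 stands on F2, and doll_3 at (220,178) is centred between the fingers.

```bash
python3 -m jog '.7 -.004 .002 .09 0 0 0;.7 0 0 .09 0 0 0;.7 0 0 .09 0 0 0;.7 0 0 .08 0 0 0;.7 0 0 .08 0 0 0;.7 0 0 .06 0 0 0;.7 0 0 .05 0 0 0;.7 0 0 .04 0 0 0;.7 0 0 .01 0 0 0;.7 0 0 0 0 0 0;.7 0 0 0 0 0 0' && python3 -m jog '.6 0 0 0 0 0 0;.5 0 0 0 0 0 0;.4 0 0 0 0 0 0;.3 0 0 0 0 0 0;.2 0 0 0 0 0 0;.15 0 0 0 0 0 0;.15 0 0 0 0 0 0;.15 0 0 0 0 0 0;.15 0 0 0 0 0 0'
```

```text
time: 20.13
tool_pos: [0.4093, -0.3243, 0.0071]
tcp_rot: [3.141, 0.0, 1.572]
ft_force: [0.1, 0.0, -1.3]
width: 0.0597
grip_force: 0.0
time: 20.88
tool_pos: [0.4088, -0.325, 0.0074]
tcp_rot: [3.14, 0.001, 1.571]
ft_force: [-0.9, 1.8, 7.7]
width: 0.0309
grip_force: 58.9
```

```bash
python3 -m jog '.15 0 0 -.01 0 0 0;.15 0 0 -.03 0 0 0;.15 0 0 -.05 0 0 0;.15 0 0 -.07 0 0 0;.15 0 0 -.08 0 0 0;.15 0 0 -.08 0 0 0;.15 0 0 -.08 0 0 0;.15 0 0 -.08 0 0 0;.15 0 0 -.06 0 0 0;.15 0 0 -.02 0 0 0;.15 .02 .01 0 0 0 0;.15 .06 .03 0 0 0 0' && python3 -m jog '.15 .09 .047 0 0 0 0;.15 .1 .052 0 0 0 0;.15 .1 .052 0 0 0 0;.15 .1 .052 0 0 0 0;.15 .1 .052 0 0 0 0;.15 .1 .052 0 0 0 0;.15 .1 .052 0 0 0 0;.15 .1 .052 0 0 0 0;.15 .1 .052 0 0 0 0;.15 .1 .052 0 0 0 0;.15 .1 .052 0 0 0 0;.15 .1 .052 0 0 0 0' && python3 -m jog '.15 .09 .04 0 0 0 0;.15 .05 .025 0 0 0 0;.15 .02 .01 0 0 0 0;.15 0 0 0 0 0 0;.15 0 0 0 0 0 0;.15 0 0 0 0 0 0'
```

```text
time: 21.88
tool_pos: [0.4199, -0.3015, 0.174]
tcp_rot: [-3.141, 0.001, 1.568]
ft_force: [-0.5, 0.8, -0.0]
width: 0.031
grip_force: 59.3
time: 22.88
tool_pos: [0.6057, 0.0584, 0.1727]
tcp_rot: [-3.139, 0.0, 1.571]
ft_force: [0.1, -0.5, 0.4]
width: 0.0309
grip_force: 59.3
time: 23.38
tool_pos: [0.6278, 0.1032, 0.1739]
tcp_rot: [-3.14, 0.001, 1.57]
ft_force: [-0.3, -0.6, 0.7]
width: 0.0313
grip_force: 59.4
```

```bash
python3 -m jog '.15 -.044 -.016 0 0 0 0;.15 -.044 -.016 0 0 0 0;.15 0 0 .05 0 0 0;.15 0 0 .07 0 0 0;.15 0 0 .08 0 0 0;.15 0 0 .08 0 0 0;.15 0 0 .06 0 0 0;.15 0 0 .04 0 0 0;.15 0 0 .03 0 0 0;.15 0 0 .012 0 0 0;.15 0 0 0 0 0 0;.15 0 0 0 0 0 0'
```

```text
time: 24.38
tool_pos: [0.6192, 0.0773, 0.0485]
tcp_rot: [3.141, 0.0, 1.57]
ft_force: [-0.4, -0.3, -0.1]
width: 0.0311
grip_force: 59.4
```

```bash
python3 -m jog '.15 0 0 .004 0 0 0;.15 0 0 .004 0 0 0;.15 0 0 0 0 0 0;.15 0 0 0 0 0 0'
```

```text
time: 24.72
tool_pos: [0.6191, 0.078, 0.0456]
tcp_rot: [3.141, 0.0, 1.571]
ft_force: [-0.3, 0.3, -0.9]
width: 0.031
grip_force: 59.4
```

```bash
python3 -m jog '.15 -.003 -.003 .006 0 0 0;.15 0 0 .003 0 0 0;.15 0 0 0 0 0 0;.15 0 0 0 0 0 0'
```

```text
time: 25.05
tool_pos: [0.618, 0.077, 0.0425]
tcp_rot: [-3.141, 0.0, 1.571]
ft_force: [0.0, -0.2, -0.4]
width: 0.0311
grip_force: 59.4
```

```bash
python3 -m jog '.15 0 0 .004 0 0 0;.15 0 0 0 0 0 0;.15 0 0 0 0 0 0'
```

```text
time: 25.3
tool_pos: [0.6181, 0.077, 0.0424]
tcp_rot: [3.141, -0.0, 1.571]
ft_force: [-3.5, -1.0, 9.6]
width: 0.0312
grip_force: 60.3
```

```bash
python3 -m jog '.4 0 0 0 0 0 0;.5 0 0 0 0 0 0;.6 0 0 0 0 0 0;.7 0 0 0 0 0 0;.7 0 0 0 0 0 0;.7 0 0 -.02 0 0 0;.7 0 0 -.05 0 0 0;.7 0 0 -.08 0 0 0;.7 0 0 -.1 0 0 0;.7 0 0 -.1 0 0 0;.7 0 0 -.1 0 0 0;.7 0 0 -.03 0 0 0' && python3 -m jog '.7 .072 -.091 0 0 0 0;.7 .072 -.091 0 0 0 0;.7 .072 -.091 0 0 0 0;.7 .072 -.091 0 0 0 0;.7 .072 -.091 0 0 0 0;.7 .072 -.091 0 0 0 0;.7 .072 -.091 0 0 0 0;.7 .072 -.091 0 0 0 0;.7 .072 -.091 0 0 0 0;.7 .072 -.091 0 0 0 0;.7 0 0 0 0 0 0;.7 0 0 0 0 0 0'
python3 - <<'E'
from h import *
from scipy.optimize import least_squares
p,d,m=snap('wrist','w6'); W=pts(d,m); P=W[130:270,260:380].reshape(-1,3); print('top',np.nanpercentile(P[:,2],99.5),env.get_obs()['tool_pos'])
Q=P[(P[:,2]>.015)&(P[:,2]<.026)][:,:2]
print(least_squares(lambda a:np.hypot(*(Q-a[:2]).T)-.013,Q.mean(0)-[0,.02]).x,len(Q))
q,_,_=snap('scene','s6'); cv2.imwrite('pics/c6.png',np.hstack([p[:,100:540],cv2.resize(q[120:280,240:384],(360,400))]))
E
```

```text
time: 26.3
tool_pos: [0.6197, 0.0772, 0.1907]
tcp_rot: [3.135, -0.001, 1.571]
ft_force: [1.1, 0.8, -0.1]
width: 0.0597
grip_force: 0.0
time: 27.3
tool_pos: [0.3438, 0.2939, 0.1857]
tcp_rot: [3.141, -0.0, 1.574]
ft_force: [-0.2, -0.2, -0.6]
width: 0.0599
grip_force: 0.0
top 0.05098690306331592 [0.34472867 0.29338484 0.18562074]
[0.34531128 0.29197631] 73
```

View pics/c6.png

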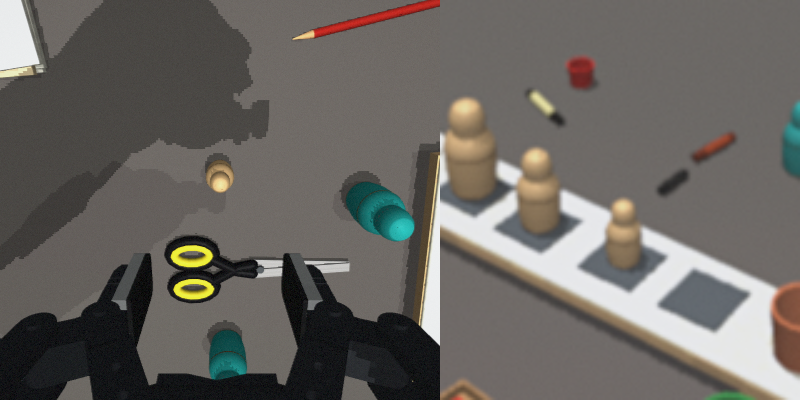

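Doll_3 stands on F3, and doll_4 at (220,178) is centred with clear paths for the fingers.

```bash
python3 -m jog '.65 -.003 .002 .09 0 0 0;.65 0 0 .09 0 0 0;.65 0 0 .09 0 0 0;.65 0 0 .08 0 0 0;.65 0 0 .08 0 0 0;.65 0 0 .06 0 0 0;.65 0 0 .05 0 0 0;.65 0 0 .04 0 0 0;.65 0 0 .02 0 0 0;.65 0 0 0 0 0 0;.65 0 0 0 0 0 0' && python3 -m jog '.55 0 0 0 0 0 0;.45 0 0 0 0 0 0;.35 0 0 0 0 0 0;.25 0 0 0 0 0 0;.15 0 0 0 0 0 0;.1 0 0 0 0 0 0;.1 0 0 0 0 0 0;.1 0 0 0 0 0 0;.1 0 0 0 0 0 0'
```

```text
time: 28.32
tool_pos: [0.3463, 0.2916, 0.0055]
tcp_rot: [-3.141, 0.0, 1.569]
ft_force: [0.6, -0.7, -0.1]
width: 0.0557
grip_force: 0.0
time: 29.07
tool_pos: [0.346, 0.2924, 0.0063]
tcp_rot: [3.14, -0.001, 1.571]
ft_force: [-0.7, -1.1, 7.6]
width: 0.024
grip_force: 58.4
```

```bash
python3 -m jog '.1 0 0 -.01 0 0 0;.1 0 0 -.03 0 0 0;.1 0 0 -.05 0 0 0;.1 0 0 -.07 0 0 0;.1 0 0 -.08 0 0 0;.1 0 0 -.08 0 0 0;.1 0 0 -.08 0 0 0;.1 0 0 -.06 0 0 0;.1 0 0 -.04 0 0 0;.1 0 0 -.01 0 0 0;.1 0 0 0 0 0 0' && python3 -m jog '.1 -.025 .052 0 0 0 0;.1 -.043 .09 0 0 0 0;.1 -.045 .09 0 0 0 0;.1 -.045 .09 0 0 0 0;.1 -.045 .09 0 0 0 0;.1 -.045 .09 0 0 0 0;.1 -.045 .09 0 0 0 0;.1 -.045 .09 0 0 0 0;.1 -.04 .09 0 0 0 0;.1 -.03 .07 0 0 0 0;.1 -.02 .03 0 0 0 0;.1 0 0 0 0 0 0' && python3 -m jog '.1 0 0 0 0 0 0;.1 0 0 0 0 0 0'
```

```text
time: 29.98
tool_pos: [0.346, 0.2925, 0.1596]
tcp_rot: [3.14, -0.001, 1.571]
ft_force: [-0.3, 0.1, 1.0]
width: 0.0238
grip_force: 58.8
time: 30.98
tool_pos: [0.6083, 0.1623, 0.1567]
tcp_rot: [-3.14, 0.001, 1.569]
ft_force: [-1.4, 1.2, -0.1]
width: 0.0239
grip_force: 58.9
time: 31.15
tool_pos: [0.6059, 0.164, 0.1579]
tcp_rot: [-3.14, 0.0, 1.571]
ft_force: [0.2, -0.2, -0.9]
width: 0.0237
grip_force: 58.9
```

```bash
python3 -m jog '.1 0 .005 .03 0 0 0;.1 0 0 .06 0 0 0;.1 0 0 .08 0 0 0;.1 0 0 .08 0 0 0;.1 0 0 .06 0 0 0;.1 0 0 .04 0 0 0;.1 0 0 .02 0 0 0;.1 0 0 .006 0 0 0;.1 0 0 0 0 0 0;.1 0 0 0 0 0 0'
```

```text
time: 31.98
tool_pos: [0.6091, 0.1641, 0.0464]
tcp_rot: [3.14, -0.0, 1.571]
ft_force: [-0.6, -0.2, -0.1]
width: 0.0236
grip_force: 58.9
```

```bash
python3 -m jog '.1 0 0 .004 0 0 0;.1 0 0 .004 0 0 0;.1 0 0 0 0 0 0;.1 0 0 0 0 0 0'
```

```text
time: 32.32
tool_pos: [0.6089, 0.1637, 0.0435]
tcp_rot: [3.141, 0.0, 1.571]
ft_force: [0.0, 0.5, -0.0]
width: 0.0238
grip_force: 58.9
```

```bash
python3 -m jog '.1 0 -.002 .005 0 0 0;.1 0 0 .003 0 0 0;.1 0 0 0 0 0 0;.1 0 0 0 0 0 0'
```

```text
time: 32.65
tool_pos: [0.6082, 0.1637, 0.0413]
tcp_rot: [3.141, -0.0, 1.571]
ft_force: [-1.1, 0.3, 4.4]
width: 0.0236
grip_force: 59.4
```

```bash
python3 -m jog '.1 0 0 .003 0 0 0;.1 0 0 0 0 0 0;.1 0 0 0 0 0 0'
```

```text
time: 32.9
tool_pos: [0.6083, 0.1637, 0.0413]
tcp_rot: [3.141, -0.0, 1.571]
ft_force: [-3.9, -0.9, 12.1]
width: 0.0236
grip_force: 60.2
```

Contact. I release, rise, and back off for a final look.

```bash
python3 -m jog '.3 0 0 0 0 0 0;.4 0 0 0 0 0 0;.5 0 0 0 0 0 0;.6 0 0 0 0 0 0;.7 0 0 0 0 0 0;.7 0 0 0 0 0 0;.7 0 0 -.02 0 0 0;.7 0 0 -.05 0 0 0;.7 0 0 -.08 0 0 0;.7 0 0 -.1 0 0 0;.7 0 0 -.1 0 0 0;.7 0 0 -.1 0 0 0' && python3 -m jog '.7 0 -.05 -.1 0 0 0;.7 0 -.1 -.1 0 0 0;.7 0 -.1 -.1 0 0 0;.7 0 -.1 -.1 0 0 0;.7 0 -.1 0 0 0 0;.7 0 0 0 0 0 0;.7 0 0 0 0 0 0'
python3 - <<'E'
from h import *
from scipy.optimize import least_squares
P=[]
for n in('scene','side'):
    p,d,m=snap(n,n+'F'); P.append(pts(d,m).reshape(-1,3))
    if n=='scene': a=p
P=np.vstack(P); P=P[np.isfinite(P).all(1)]
for c,h,R in(((.6365,-.105),.1,.025),((.6315,-.0188),.082,.0205),((.618,.0762),.066,.0165),((.6077,.1639),.052,.013),((.6434,-.2068),.122,.0305)):
    z0=.032 if h==.122 else .035
    N=P[np.hypot(*(P[:,:2]-c).T)<.045]; Q=N[(N[:,2]>z0+.28*h)&(N[:,2]<z0+.5*h)][:,:2]
    print(c,'->',least_squares(lambda t:np.hypot(*(Q-t).T)-R,c,loss='soft_l1',f_scale=.001).x.round(4),'top',np.percentile(N[:,2],99.7).round(3),z0+h,len(Q))
cv2.imwrite('pics/cF.png',cv2.resize(a[110:290,180:440],(780,540)))
E
```

```text
time: 33.9
tool_pos: [0.6079, 0.1636, 0.1766]
tcp_rot: [-3.141, 0.0, 1.571]
ft_force: [0.3, -0.4, -0.3]
width: 0.0597
grip_force: 0.0
time: 34.48
tool_pos: [0.4739, 0.1638, 0.2948]
tcp_rot: [3.139, -0.001, 1.572]
ft_force: [0.9, 0.0, 1.0]
width: 0.0597
grip_force: 0.0
(0.6365, -0.105) -> [ 0.6353 -0.1052] top 0.135 0.135 306
(0.6315, -0.0188) -> [ 0.6303 -0.0182] top 0.117 0.117 199
(0.618, 0.0762) -> [0.617  0.0767] top 0.1 0.101 120
(0.6077, 0.1639) -> [0.6071 0.1641] top 0.086 0.087 77
(0.6434, -0.2068) -> [ 0.6426 -0.2082] top 0.154 0.154 455
```

View pics/cF.png

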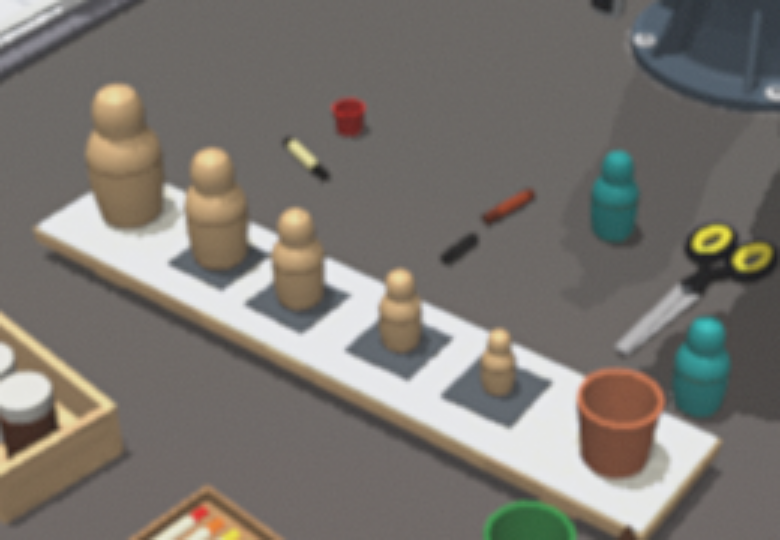

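All four dolls stand within about 1.5 mm of their felt centres, stepping down from the biggest. The pot looks undisturbed.

```bash
python3 -c "from bench import order; print(order.sign_off())"
```

```text
the job is handed in; nothing more can be done
None
```

The job is handed in: all four dolls stand upright on their felt squares, each measured within about 1.5 mm of its centre and stepping down from the biggest doll, with that doll and the clay pot left in place, after about 35 s of robot time.

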